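Line up the rod rest with a drift and bolt it down

TASK

The nut bar hidden under the rod rest's top plate has slipped along its channel, so its holes no longer line up with the plate's. Feel for the bar through the wide hole with the tapered drift and push the drift fully home, shoulder on the plate, to draw the bar into line; with the drift still in, fit the bolt fully home in the narrow hole beside it. Then pull the drift out and stand it fully home in either hole of the wooden holder, leaving the bolt seated and the other things on the bench alone.

Things in the scene. Friction and masses are not known exactly. Their poses are not given: they have to be found in the camera images.
- rest_base: Fixed steel glass-rod rest on a closed channel 370 mm long (y), 70 wide (x), foot 110 x 390 x 12 mm. Flat top plate 10 mm thick, upper face 90 mm above the bench. Origin on the bench under the narrow hole; z up, y along the channel to the post at y = +150 mm, which carries a 240 mm grooved angle lying across, up to 0.19 m high. Wide hole at y = -100 mm, narrow at y = 0, both at x = 0.
- tool_hole (a point): Centre of the wide through hole (40 mm), at the plate's upper face, axes as rest_base; at the end away from the post. Under it slides the untracked steel nut bar, 12 mm thick, top 11 mm below the plate's upper face. The bar has an 18 mm hole for the drift here and a 17 mm one 100 mm on for the bolt. It starts up to 15 mm off line along y, either way, never in x; about 5 N of friction holds it.
- bolt_hole (a point): Centre of the narrow through hole (17 mm), at the plate's upper face, axes as rest_base; between the wide hole and the post. The nut bar under it can slide 17 mm either way from line; below the bar the channel is empty for 55 mm.
- drift: Loose steel drift, about 0.35 kg, nose down in the holder. Origin on its axis at the underside of its shoulder, z up. Above: shoulder 52 mm round, 6 thick, then a square head 22 x 22 (sides along x and y), top at z = 52. Below: 38 mm wide to z = -3, cone to 16 mm wide at -11, 16 mm to -26, taper to 11 mm at -44, 11 mm nose to the flat end at -70. Home when the shoulder lies on plate or holder.
- bolt: Loose steel hexagon bolt, standing in the other hole of the holder; about 0.22 kg. Origin on its axis at the underside of its flange, z up. Above: round flange 52 mm wide and 4 mm thick, then hexagon head 30 mm across flats (one pair of flats faces along its y), 26 mm tall, top at z = 30 mm. Below: round shank 14 mm, 50 mm long, its end chamfered to 10 mm over 4 mm.
- holder: Fixed wooden block 190 (x) x 70 (y) x 85 mm high, origin at the centre of its underside, with two round holes 42 mm wide and 80 mm deep from its top at x = -48 and +48 mm.
- holder_hole0 (a point): Centre of the holder's hole at x = -48 mm, at its top face (85 mm above the bench). Either hole may hold the drift at the start.
- holder_hole1 (a point): Centre of the holder's hole at x = +48 mm, at its top face.
- rod_jar: Bystander: loose glass jar 88 mm wide, 115 mm high, with coloured glass rods standing to 215 mm; origin under its centre.
- paddle: Bystander: loose black marvering paddle lying flat, blade 70 x 90 x 12 mm with a wooden handle, 210 mm long in all; origin on the bench 25 mm behind the blade, blade towards +y.
- tin: Bystander: loose steel tin 72 mm wide and 90 mm high, origin under its centre.

How it is judged:
By the outcome, as a careful person would: the job done as asked, in the order asked, and still so for the second after the job is handed in, with the robot touching nothing.
It also fails if it takes over 72 s, if anything falls off the work surface, if the arm or the gripper's body presses on something with over 40 N, if the wrist force passes 120 N, or if a joint passes its speed limit or range.

ROBOT

A 6-joint arm with a two-finger parallel gripper is mounted at the origin on the work surface. World frame = base frame: x ahead of the robot, y to its left, z up, the work surface at z = 0. Lengths are in m, angles in rad, forces in N, time in s.
With the tool pointing down it reaches from about 0.35 to 0.875 m from the base axis. Payload 4.2 kg.
Tool frame: the origin (TCP) lies midway between the tips of the shut fingers; the grasp point (between the pads) lies env.grip_depth behind it (env.grip_depth is the distance from the TCP to the grasp point, in m); z points along the fingers, y is the line along which they close (so a half turn about z gives the same grasp; the last joint's range is limited). The gripper opens to 85 mm and grips with 20 to 120 N. Pads are 22 mm wide; open, the fingers measure 114 mm over their backs; the gripper's body (76 mm by 85 mm) begins 54 mm behind the grasp point. The pads swing forward as they close: fully open they stand 13 mm farther back than shut.
Start: joints at [1.573, 0.385, 0.008, 0, -1.194, -0.259], TCP at [0.159, 0.604, 0.231] pointing down, gripper open.
Joint ranges: [-3.14, 3.14], [-1.21, 2.06], [-1.07, 1.41], [-3.16, 2.05], [-2.99, -0.16], [-3.1, 3.1]. Speed limits (rad/s): [2.79, 2.79, 3.14, 3.14, 3.14, 3.14].

INTERFACE

Orientations are given as a unit quaternion [x, y, z, w].
In Python, from plant import monitor, cams, env, regions_of gives the robot as it stands.
- The arm moves only by the tool apply_moves, never from a script. Its argument "targets" is text: rows parted by semicolons, each of 7 numbers parted by spaces: the shift along the tool's x, y, z in mm, then the turn, a rotation vector about the tool's x, y, z in rad, then the opening, from -1 (shut) to 1 (fully open). A call has 1 to 20 rows; each row shifts and turns the commanded pose from where the row before left it, along the tool's axes as they then stand; what a row does not reach is not made up. A row lasts 1/12 s, in which the tool goes at most 41.7 mm and 7.16 degrees, less where a joint would pass 70% of its speed; a pose out of reach is approached as far as the arm can. A call is refused whole if a number of a shift passes 41.7 or a number of a turn 0.125, either way. A call with a gripper value outside its range is refused whole. The fingers move at their own pace and stop on an object; "grip_force" is the grip in N (left out, the last holds). Time passes only in rows, so rows that do not move let the fingers close. It gives the time, the measured TCP pose, the force, the opening and the grip force at its end, in the units of the state.
- monitor.read_state(): the state, without advancing time (a new reading comes with each control period).
- cams.get_image(name): name is "scene" or "top" or "wrist"; returns a dict with "image" (384x512x3 uint8, blue, green, red), "range_z" (384x512 float32, m along the optical axis (not along the pixel's ray), 0 where there is no reading), "mtx" (3x3 intrinsics, pixels), "position" and "orientation" of the camera in the world; the wrist camera has in their place "T_tool_cam" (4x4, takes a point from camera to tool coordinates, whose origin is the TCP and whose axes are the flange's). Camera axes: x right, y down, z forward; pixel columns grow to the right and rows downward; lengths in m; the calibration is good to about 2 mm. A picture is of the moment at which its call begins: read the wrist's pose just before it.
- env.hand_in(): hands the job in; it is judged then, once.
Trained networks look in the newest picture that a camera, given by its name, has taken for a name from the list of things; names that differ only in an ending like _2 or _b are one class to them, and where a whole thing is asked for, a point or a joint stands for the part that bears it (a point fixed in the world has none). Each returns a list of dicts, best first, with "score" (0 to 1); they miss things now and then, are a little off and sometimes report something else, mostly with a low value. They report only what shows in the picture. A call takes as long as a camera call.
- regions_of(camera, label): "mask" (384x512 bool, what is visible of it) and "at" ([column, row] in pixels, amid what is visible of it).
The state is a dict: "time_s": time; "qpos": joint angles; "qvel": joint speeds; "effort": joint torques, N m; "ee_pos": TCP position; "tool_rot": TCP orientation; "force": force on the tool from outside, world axes, zero at the start; "moment": the same for the moment, N m; "width": finger opening in m; "grasp_force": force on a finger pad.
Only numpy, scipy, OpenCV 4.12 (cv2) and the standard library are available. Lean on these libraries where they do the work, as an engineer would, in place of code of your own. Each camera call takes 0.05 s, during which the arm holds its last target. There are 200 camera calls.

## Working session

There is one attempt and no reset: what is moved stays moved. The work goes in short steps, Python scripts to look and compute and a tool call to move; the robot and the scene stay as the last step left them, time stands still between calls to the robot, and variables do not carry over. Pictures are saved under pics/ and viewed, at most 10 in all, crops included, and the job is handed in when it is done.

Besides the shell and the picture viewer there is one more tool, called after "Emit:" by a JSON object that holds its "op" and its "data", one argument or row to a line. apply_moves: Moves the arm, as the interface text tells. Its arguments: {"type":"object","properties":{"targets":{"type":"string"},"grip_force":{"type":"number"}},"required":["targets"]}

```bash
mkdir -p pics; ls; cat > h.py <<'E'
import numpy as np, cv2
from scipy.spatial.transform import Rotation as R
from plant import monitor, cams, env, regions_of
def pts(d,mask=None,T=None):
    z=d["range_z"]; m=z>0
    if mask is not None: m&=mask
    v,u=np.nonzero(m); zz=z[v,u]; K=d["mtx"]
    p=np.c_[(u-K[0,2])/K[0,0]*zz,(v-K[1,2])/K[1,1]*zz,zz]
    if T is None:
        T=np.eye(4);T[:3,:3]=R.from_quat(d["orientation"]).as_matrix();T[:3,3]=d["position"]
    return p@T[:3,:3].T+T[:3,3],u,v
def wristT(d,s):
    T=np.eye(4);T[:3,:3]=R.from_quat(s["tool_rot"]).as_matrix();T[:3,3]=s["ee_pos"]
    return T@d["T_tool_cam"]
E
cat > a.py <<'E'
from h import *
s=monitor.read_state();print({k:np.round(v,4) for k,v in s.items()},env.grip_depth)
print(R.from_quat(s["tool_rot"]).as_matrix().round(3))
ims=[]
for c in("top","scene"):
    d=cams.get_image(c);ims.append(d["image"]);print(c,d["position"],d["orientation"])
    for n in("rest_base","drift","bolt","holder","rod_jar","paddle","tin"):
        for r in regions_of(c,n)[:2]:
            p,u,v=pts(d,r["mask"])
            if len(p)<5: print(n,"few",r["score"]);continue
            zt=np.percentile(p[:,2],95)
            q=p[p[:,2]>zt-.006]
            print(n,round(r["score"],2),np.round(r["at"]),"med",np.median(p,0).round(3),"min",np.percentile(p,2,0).round(3),"max",np.percentile(p,98,0).round(3),"topmean",q.mean(0).round(4),len(q))
for c,i in zip(("top","scene"),ims): cv2.imwrite(f"pics/{c}1.png",i)
E
python3 a.py
```

```text
pics
{'time_s': np.float64(0.0), 'qpos': array([ 1.5726e+00,  3.8560e-01,  6.6000e-03, -5.0000e-04, -1.1940e+00,
       -2.5860e-01]), 'qvel': array([ 0.0008, -0.0001, -0.0005,  0.0022, -0.0004,  0.    ]), 'effort': array([ 5.00000e-04, -3.92290e+01,  1.88402e+01,  4.18620e+00,
       -4.70000e-03, -0.00000e+00]), 'ee_pos': array([0.1586, 0.6039, 0.2302]), 'tool_rot': array([ 9.918e-01, -1.281e-01, -1.000e-04,  1.100e-03]), 'force': array([ 0.0451, -0.5997, -0.8517]), 'moment': array([0.0128, 0.0188, 0.009 ]), 'grasp_force': np.float64(0.0), 'width': np.float64(0.0855)} 0.0187
[[ 0.967 -0.254 -0.   ]
 [-0.254 -0.967 -0.002]
 [ 0.     0.002 -1.   ]]
top [0.40367868 0.09888135 1.14400874] [ 0.70556505 -0.70509737  0.05532414 -0.04421423]
rest_base 0.76 [218. 202.] med [0.555 0.184 0.091] min [ 0.481 -0.033  0.008] max [0.706 0.314 0.175] topmean [0.6692 0.2629 0.1711] 730
rest_base 0.62 [249. 123.] med [0.782 0.1   0.013] min [ 0.744 -0.043 -0.001] max [0.815 0.157 0.019] topmean [0.7799 0.0851 0.0139] 764
drift 0.89 [390. 222.] med [ 0.496 -0.246  0.093] min [ 0.476 -0.271  0.087] max
[... 1391 characters left out ...]
08] 1052
bolt 0.84 [167. 312.] med [ 0.601 -0.245  0.095] min [ 0.578 -0.268  0.085] max [ 0.619 -0.222  0.116] topmean [ 0.5961 -0.2439  0.1131] 186
holder 0.61 [156. 305.] med [ 0.566 -0.253  0.083] min [ 0.457 -0.289  0.001] max [ 0.645 -0.209  0.086] topmean [ 0.5565 -0.2492  0.0832] 1712
rod_jar 0.76 [240. 339.] med [ 0.763 -0.19   0.113] min [ 0.716 -0.227 -0.002] max [ 0.8   -0.142  0.204] topmean [ 0.7584 -0.1797  0.1983] 120
paddle 0.66 [321. 264.] med [0.785 0.094 0.01 ] min [ 0.747 -0.042 -0.002] max [0.815 0.154 0.015] topmean [0.7829 0.0829 0.0108] 1042
tin 0.94 [284. 102.] med [0.376 0.454 0.068] min [ 0.326  0.436 -0.001] max [0.4  0.5  0.09] topmean [0.3649 0.4708 0.0878] 234
```

View pics/top1.png

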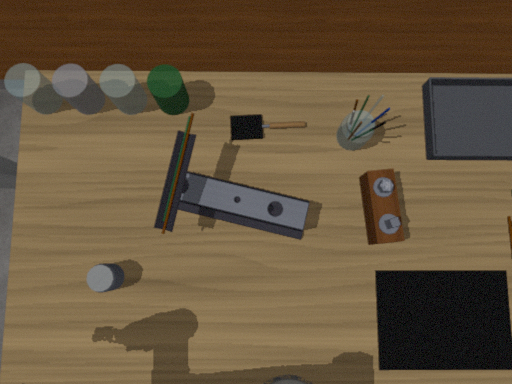

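View pics/scene1.png

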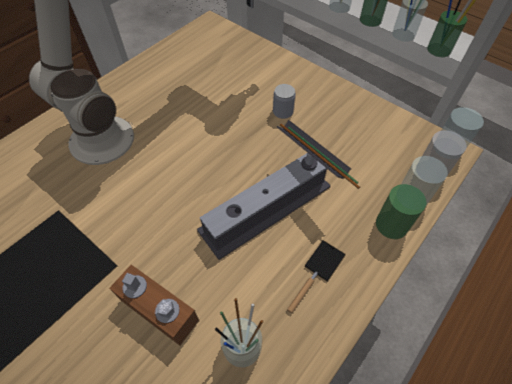

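The top view shows the rest tilted in the bench, wide hole at (276,209) and narrow at (237,200). The holder is at (382,206), with the drift at (389,223) and the bolt at (383,187). The scene view agrees and shows the tin, paddle and jar well clear.

```bash
cat > b.py <<'E'
from h import *
d=cams.get_image("top");K=d["mtx"];print(K[0,0])
Rm=R.from_quat(d["orientation"]).as_matrix();C=np.array(d["position"])
def px(u,v,z):
    r=Rm@np.array([(u-K[0,2])/K[0,0],(v-K[1,2])/K[1,1],1]);return C+r*(z-C[2])/r[2]
print("wide",px(276,209,.09).round(4),"narrow",px(237,200,.09).round(4))
for n,lo,hi in(("rest_base",.084,.097),("holder",.08,.089)):
    m=regions_of("top",n)[0]["mask"];p,u,v=pts(d,m);q=p[(p[:,2]>lo)&(p[:,2]<hi)]
    print(n,cv2.minAreaRect((q[:,:2]*1000).astype(np.float32)),np.median(q[:,2]))
w=cams.get_image("wrist");print(w["T_tool_cam"].round(3),w["mtx"][0,0])
E
python3 b.py
```

```text
416.5298087713723
wide [0.5346 0.0332 0.09  ] narrow [0.5576 0.1328 0.09  ]
rest_base ((555.9878540039062, 115.18631744384766), (321.3778076171875, 70.7804946899414), 76.26578521728516) 0.09056931989493366
holder ((546.2372436523438, -247.87220764160156), (190.04949951171875, 71.9783706665039), 5.8627610206604) 0.08535602500334516
[[-0.001 -0.958 -0.286  0.072]
 [ 1.    -0.001 -0.001 -0.001]
 [ 0.    -0.286  0.958 -0.142]
 [ 0.     0.     0.     1.   ]] 284.1340880465695
```

Emit:
{"op": "apply_moves", "data": {
  "targets": "0 0 -23 0 0 -0.12 1;0 0 -23 0 0 -0.12 1;0 0 -23 0 0 -0.12 1;18.5 35.7 0 0 0 0 1;18.5 35.7 0 0 0 0 1;18.5 35.7 0 0 0 0 1;18.5 35.7 0 0 0 0 1;18.5 35.7 0 0 0 0 1;18.5 35.7 0 0 0 0 1;18.5 35.7 0 0 0 0 1;18.5 35.7 0 0 0 0 1;18.5 35.7 0 0 0 0 1;18.5 35.7 0 0 0 0 1;18.5 35.7 0 0 0 0 1;18.5 35.7 0 0 0 0 1;18.5 35.7 0 0 0 0 1;18.5 35.7 0 0 0 0 1;18.5 35.7 0 0 0 0 1;18.5 35.7 0 0 0 0 1;18.5 35.7 0 0 0 0 1"
}}

```text
time_s: 2.67
ee_pos: [0.5348, 0.0313, 0.3007]
tool_rot: [0.999, 0.052, 0.0, -0.0]
force: [1.6, 1.6, 0.7]
width: 0.0855
grasp_force: 0.0
```

Emit:
{"op": "apply_moves", "data": {
  "targets": "0 0 33 0 0 0 1;0 0 33 0 0 0 1;0 0 33 0 0 0 1;0 0 0 0 0 0 1;0 0 0 0 0 0 1"
}}

```text
time_s: 3.08
ee_pos: [0.5336, 0.0327, 0.2006]
tool_rot: [0.999, 0.052, -0.002, 0.001]
force: [0.5, 0.6, 1.3]
width: 0.0853
grasp_force: 0.0
```

```bash
cat > c.py <<'E'
from h import *
s=monitor.read_state();d=cams.get_image("wrist");T=wristT(d,s)
np.savez("w1.npz",image=d["image"],z=d["range_z"],T=T,mtx=d["mtx"])
print(s["ee_pos"].round(4),s["qpos"].round(3))
cv2.imwrite("pics/w1.png",cv2.resize(d["image"],(800,600)))
p,u,v=pts(d,None,T)
q=p[(abs(p[:,2]-.09)<.004)];print("plate z",np.median(q[:,2]))
near=np.hypot(p[:,0]-.535,p[:,1]-.033)<.028
for lo,hi in((.04,.07),(.07,.0845),(.0,.04),(-.02,0.02)):
    q=p[near&(p[:,2]>lo)&(p[:,2]<hi)]
    if len(q): print(lo,hi,len(q),np.median(q,0).round(4),q.min(0).round(4),q.max(0).round(4))
E
python3 c.py
```

```text
[0.5336 0.0327 0.2006] [ 3.650e-01  2.590e-01 -2.590e-01  1.000e-03 -1.057e+00  1.309e+00]
plate z 0.08975237001402345
0.04 0.07 14 [0.5318 0.0519 0.0687] [0.5302 0.041  0.0658] [0.5381 0.0577 0.0699]
0.07 0.0845 1114 [0.5321 0.0351 0.0788] [0.5161 0.0177 0.07  ] [0.5538 0.0576 0.0845]
0.0 0.04 168 [0.5248 0.0501 0.0116] [0.5153 0.0419 0.0097] [0.5329 0.0592 0.0138]
-0.02 0.02 168 [0.5248 0.0501 0.0116] [0.5153 0.0419 0.0097] [0.5329 0.0592 0.0138]
```

View pics/w1.png

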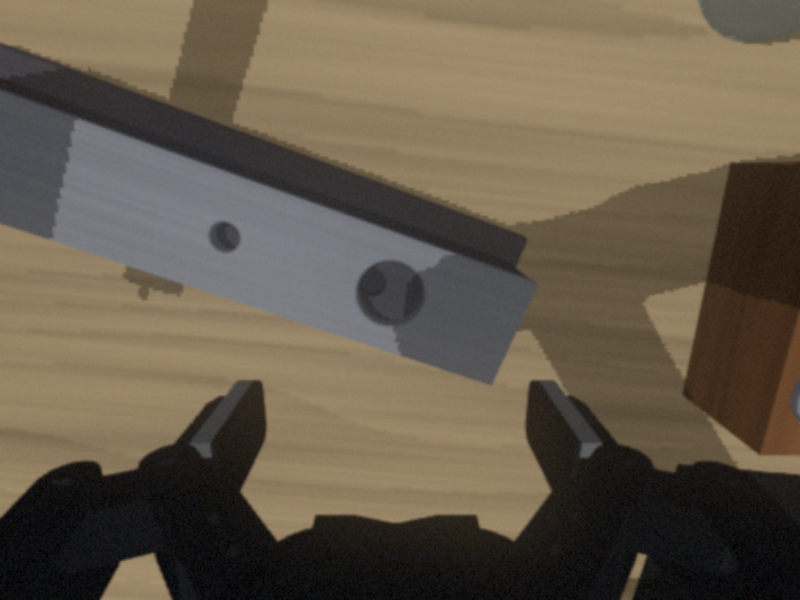

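The wrist view shows the wide hole at (390,293) and the narrow one at (225,237). The bar's hole appears darker at about (372,281), so the bar is offset towards the post.

```bash
cat > d.py <<'E'
from h import *
f=np.load("w1.npz");T=f["T"];K=f["mtx"];z=f["z"];im=f["image"]
def px(uv,h):
    uv=np.atleast_2d(uv).astype(float);r=np.c_[(uv[:,0]-K[0,2])/K[0,0],(uv[:,1]-K[1,2])/K[1,1],np.ones(len(uv))]@T[:3,:3].T
    return T[:3,3]+r*((h-T[2,3])/r[:,2])[:,None]
v,u=np.mgrid[:384,:512]
d={"range_z":z,"mtx":K};p,uu,vv=pts(d,None,T);H=np.zeros(z.shape);H[vv,uu]=p[:,2]
out={}
for n,c,thr,h,r in(("wide",(250,188),.0845,.09,25),("narrow",(144,152),.0845,.09,12),("bar",(238,180),.0735,.079,14)):
    m=((H<thr)&(np.hypot(u-c[0],v-c[1])<r)).astype(np.uint8)
    cs=max(cv2.findContours(m,0,1)[0],key=cv2.contourArea)
    q=px(cs[:,0,:],h)[:,:2]
    (x,y),(a,b),_=cv2.fitEllipse((q*1000).astype(np.float32))
    print(n,"fit",round(x,1),round(y,1),"axes",round(a,1),round(b,1),"minenc",cv2.minEnclosingCircle((q*1000).astype(np.float32)),len(q)); out[n]=np.array([x,y])
print("pixel pts",px((249.6,187.5),.09),px((144,151.7),.09),px((238,180),.079))
e=out["narrow"]-out["wide"];print("dist",np.linalg.norm(e),"ang",np.degrees(np.arctan2(e[1],e[0])))
cv2.imwrite("pics/crop.png",cv2.resize(im[150:225,200:300],(800,600),interpolation=2))
m=abs(p[:,2]-.09)<.003;print(cv2.minAreaRect((p[m][:,:2]*1000).astype(np.float32)))
E
python3 d.py
```

```text
wide fit 537.5 37.7 axes 37.1 38.1 minenc ((537.5972900390625, 38.1214599609375), 19.847457885742188) 117
narrow fit 560.8 133.4 axes 13.9 15.5 minenc ((560.951171875, 133.14129638671875), 8.162386894226074) 49
bar fit 539.9 49.2 axes 14.7 16.1 minenc ((539.8571166992188, 49.415000915527344), 8.432787895202637) 44
pixel pts [[0.53662257 0.03705626 0.09      ]] [[0.55989798 0.1336251  0.09      ]] [[0.53986521 0.0486179  0.079     ]]
dist 98.5437842113403 ang 76.26427367660148
((529.765380859375, 11.885986328125), (508.7734375, 70.8797607421875), 76.1925277709961)
```

View pics/crop.png

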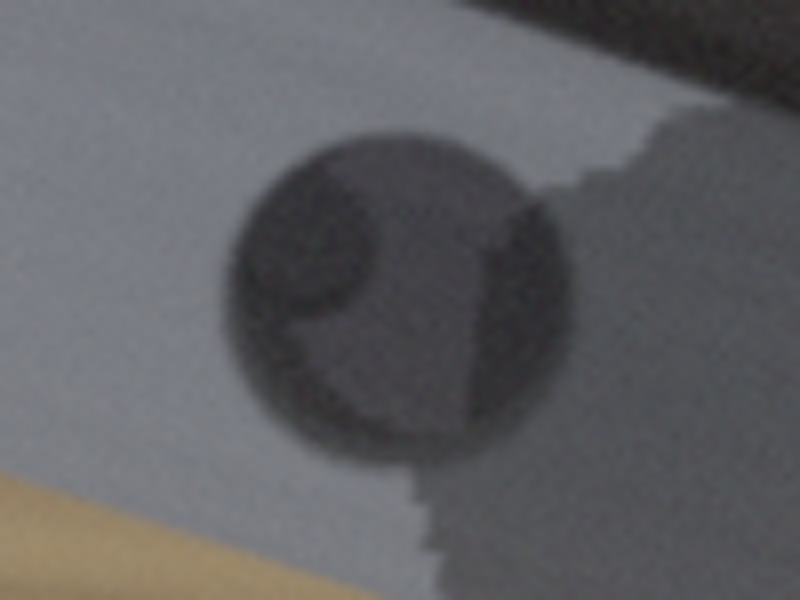

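Emit:
{"op": "apply_moves", "data": {
  "targets": "-9.2 40 0 0 0 0 1;-9.2 40 0 0 0 0 1;-9.2 40 0 0 0 0 1;-9.2 40 0 0 0 0 1;-9.2 40 0 0 0 0 1;-9.2 40 0 0 0 0 1;-9.2 40 0 0 0 0 1;0 0 0 0 0 0 1;0 0 0 0 0 0 1"
}}

```text
time_s: 3.88
ee_pos: [0.4999, -0.2542, 0.2042]
tool_rot: [0.999, 0.05, 0.003, 0.001]
force: [-0.5, -0.1, 0.5]
width: 0.0855
grasp_force: 0.0
```

```bash
cat > e.py <<'E'
from h import *
s=monitor.read_state();d=cams.get_image("wrist");T=wristT(d,s)
np.savez("w2.npz",image=d["image"],z=d["range_z"],T=T,mtx=d["mtx"])
print(s["ee_pos"].round(4),s["qpos"].round(3))
cv2.imwrite("pics/w2.png",cv2.resize(d["image"],(800,600)))
p,u,v=pts(d,None,T)
q=p[abs(p[:,2]-.0855)<.003];print("holder",cv2.minAreaRect((q[:,:2]*1000).astype(np.float32)),np.median(q[:,2]))
for n,lo,hi,c,r in(("drift head",.132,.142,(.4985,-.2528),.025),("drift flange",.0885,.096,(.4985,-.2528),.035),("bolt head",.109,.121,(.594,-.243),.025),("bolt flange",.0875,.093,(.594,-.243),.035)):
    q=p[(p[:,2]>lo)&(p[:,2]<hi)&(np.hypot(p[:,0]-c[0],p[:,1]-c[1])<r)]
    if len(q)>5:
        k=(q[:,:2]*1000).astype(np.float32);print(n,len(q),q.mean(0).round(4),cv2.minAreaRect(k),cv2.minEnclosingCircle(k))
E
python3 e.py
```

```text
[ 0.4999 -0.2542  0.2042] [-1.810e-01  2.950e-01 -1.980e-01  1.000e-03 -1.073e+00  1.851e+00]
holder ((535.715087890625, -148.37362670898438), (190.63966369628906, 269.6985778808594), 5.699064254760742) 0.08481156139038393
drift head 756 [ 0.4993 -0.2524  0.1365] ((498.53424072265625, -252.3764190673828), (22.067039489746094, 22.114519119262695), 19.500253677368164) ((498.7867431640625, -252.06204223632812), 14.34345817565918)
drift flange 1326 [ 0.5051 -0.252   0.0908] ((500.6602478027344, -252.02435302734375), (46.38457489013672, 51.063777923583984), 11.193511009216309) ((498.3854064941406, -252.3774871826172), 25.869659423828125)
bolt head 1443 [ 0.5939 -0.2428  0.1148] ((593.577392578125, -242.82611083984375), (29.938692092895508, 33.97291946411133), 58.10699462890625) ((593.5728149414062, -242.69784545898438), 17.05824851989746)
bolt flange 1536 [ 0.5923 -0.243   0.0888] ((593.4091796875, -242.8372802734375), (51.001930236816406, 50.4487190246582), 5.420982837677002) ((593.6732788085938, -242.85423278808594), 25.812129974365234)
```

View pics/w2.png

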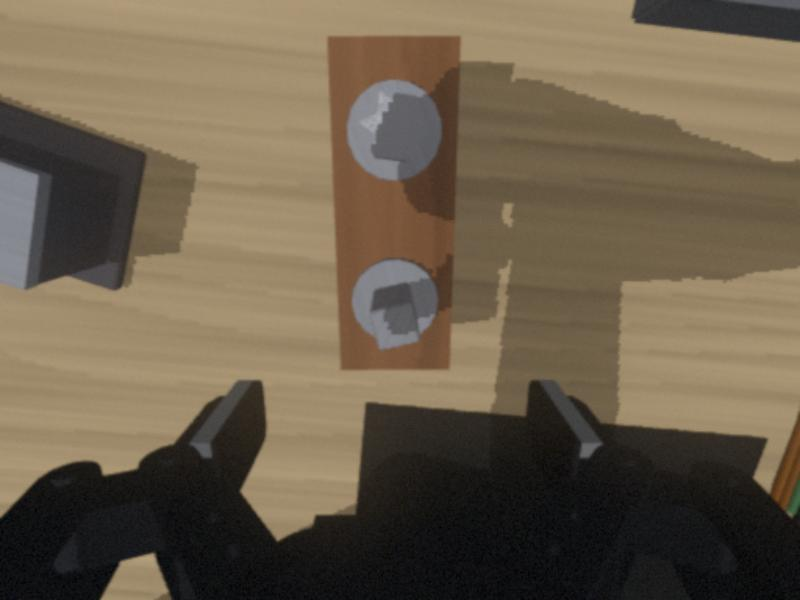

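Drift head found at (395,315), turned about 19.5°; bolt head at (395,130), with flat normals at 58° plus multiples of 60°. I'll turn, descend partway and check.

Emit:
{"op": "apply_moves", "data": {
  "targets": "0 0 0 0 0 -0.12 1;0 0 0 0 0 -0.12 1;0 0 25 0 0 0 1;0 0 25 0 0 0 1;0 0 0 0 0 0 1;0 0 0 0 0 0 1;0 0 0 0 0 0 1"
}}

```text
time_s: 4.52
ee_pos: [0.5005, -0.2514, 0.1534]
tool_rot: [0.985, 0.172, 0.001, 0.001]
force: [0.6, -0.2, 0.2]
width: 0.0854
grasp_force: 0.0
```

```bash
cat > g.py <<'E'
import sys
from h import *
# g.py x y z yaw(deg): shift in tool axes needed (mm), turn about tool z
x,y,z,yaw=map(float,sys.argv[1:])
s=monitor.read_state();M=R.from_quat(s["tool_rot"]).as_matrix()
yw=np.arctan2(M[1,0],M[0,0]);tilt=np.degrees(np.arccos(-M[2,2]))
d=(np.array([x,y,z])-s["ee_pos"])*1000
a=np.radians(yaw);N=np.array([[np.cos(a),np.sin(a),0],[np.sin(a),-np.cos(a),0],[0,0,-1]]).T
print("ee",s["ee_pos"].round(4),"yaw",np.degrees(yw).round(2),"tilt",tilt.round(2),"tilt axis(tool)",(M.T@np.cross(M[:,2],[0,0,-1])).round(4),"shift now-axes",(M.T@d).round(1),"after-turn axes",(N.T@d).round(1),"turn z",np.round(-(a-yw),3),"F",s["force"].round(1),"M",s["moment"].round(2),"w",s["width"].round(4),"t",s["time_s"],"q6",s["qpos"][5].round(2))
E
python3 g.py .4986 -.2523 .097 19.5
```

```text
Traceback (most recent call last):
  File "g.py", line 9, in <module>
    print("ee",s["ee_pos"].round(4),"yaw",np.degrees(yw).round(2),"tilt",tilt.round(2),"tilt axis(tool)",(M.T@np.cross(M[:,2],[0,0,-1])).round(4),"shift now-axes",(M.T@d).round(1),"after-turn axes",(N.T@d).round(1),"turn z",np.round(-(a-yw),3),"F",s["force"].round(1),"M",s["moment"].round(2),"w",s["width"].round(4),"t",s["time_s"],"q6",s["qpos"][5].round(2))
                                                                                                                                                                                                                                                                                                         ^^^^^^^^^^^^^^^^
AttributeError: 'float' object has no attribute 'round'
```

```bash
sed -i 's/s\["width"\].round(4)/round(float(s["width"]),4)/' g.py; python3 g.py .4986 -.2523 .097 19.5
```

```text
ee [ 0.5005 -0.2514  0.1534] yaw 19.81 tilt 0.19 tilt axis(tool) [ 0.0024 -0.0024  0.    ] shift now-axes [-2.2  0.  56.4] after-turn axes [-2.1  0.2 56.4] turn z 0.005 F [ 0.6 -0.2  0.2] M [-0.04 -0.01 -0.03] w 0.0854 t 4.5167 q6 2.09
```

Emit:
{"op": "apply_moves", "data": {
  "targets": "-2 0.2 14 0 0 0 1;0 0 14 0 0 0 1;0 0 14 0 0 0 1;0 0 14 0 0 0 1;0 0 0 0 0 0 1;0 0 0 0 0 0 1;0 0 0 0 0 0 -1;0 0 0 0 0 0 -1;0 0 0 0 0 0 -1;0 0 0 0 0 0 -1;0 0 0 0 0 0 -1;0 0 0 0 0 0 -1;0 0 0 0 0 0 -1;0 0 0 0 0 0 -1",
  "grip_force": 80
}}

```text
time_s: 5.68
ee_pos: [0.4977, -0.253, 0.096]
tool_rot: [0.985, 0.171, 0.001, 0.0]
force: [-0.8, 0.6, 4.3]
width: 0.0213
grasp_force: 79.2
```

```bash
python3 g.py .4986 -.2523 .097 19.5
```

```text
ee [ 0.4977 -0.253   0.096 ] yaw 19.69 tilt 0.09 tilt axis(tool) [ 0.0012 -0.0011  0.    ] shift now-axes [ 1.1 -0.4 -1. ] after-turn axes [ 1.1 -0.4 -1. ] turn z 0.003 F [-0.8  0.6  4.3] M [ 0.03  0.06 -0.01] w 0.0213 t 5.6833 q6 2.09
```

Emit:
{"op": "apply_moves", "data": {
  "targets": "0 0 -20 0 0 0 -1;0 0 -33 0 0 0 -1;0 0 -33 0 0 0 -1;0 0 -34 0 0 0 -1;17.6 -33.8 0 0 0 0 -1;17.6 -33.8 0 0 0 0 -1;17.6 -33.8 0 0 0 0 -1;17.6 -33.8 0 0 0 0 -1;17.6 -33.8 0 0 0 0 -1;17.6 -33.8 0 0 0 0 -1;17.6 -33.8 0 0 0 0 -1;17.6 -33.8 0 0 0 0 -1;0 0 0 0 0 0 -1;0 0 0 0 0 0 -1;0 0 0 0 0 0 -1"
}}

```text
time_s: 6.93
ee_pos: [0.5373, 0.0492, 0.2137]
tool_rot: [0.985, 0.171, -0.002, 0.0]
force: [-0.8, -0.6, -4.3]
width: 0.0209
grasp_force: 80.7
```

```bash
cat >> g.py <<'E'
d=cams.get_image("wrist");cv2.imwrite("pics/last.png",cv2.resize(d["image"],(800,600)))
E
python3 g.py .5389 .0485 .172 19.7
```

```text
ee [0.5373 0.0492 0.2137] yaw 19.68 tilt 0.24 tilt axis(tool) [-0.0007  0.0041  0.    ] shift now-axes [ 1.4  1.2 41.7] after-turn axes [ 1.3  1.2 41.7] turn z -0.0 F [-0.8 -0.6 -4.3] M [-0.01  0.03 -0.02] w 0.0209 t 6.9333 q6 1.52
```

View pics/last.png

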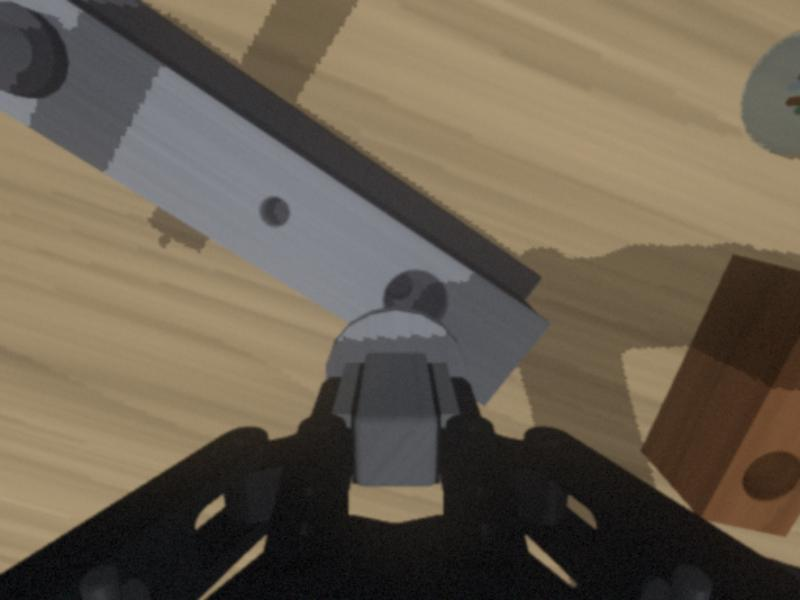

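The picture shows the drift held upright in the gripper, with the bar hole visible at (400,290) inside the wide hole at (415,298). I'll lower it to just above the bar.

Emit:
{"op": "apply_moves", "data": {
  "targets": "1.4 1.2 17 0 0 0 -1;0 0 17 0 0 0 -1;0 0 10 0 0 0 -1;0 0 2 0 0 0 -1;0 0 0 0 0 0 -1;0 0 0 0 0 0 -1"
}}

```text
time_s: 7.48
ee_pos: [0.5409, 0.0481, 0.17]
tool_rot: [0.985, 0.17, 0.001, 0.0]
force: [-0.2, 0.4, -3.6]
width: 0.0206
grasp_force: 80.6
```

Emit:
{"op": "apply_moves", "data": {
  "targets": "0 0 2 0 0 0 -1;0 0 2 0 0 0 -1;0 0 2 0 0 0 -1;0 0 2 0 0 0 -1;0 0 0 0 0 0 -1"
}}

```text
time_s: 7.9
ee_pos: [0.5401, 0.0486, 0.1609]
tool_rot: [0.985, 0.171, -0.0, -0.0]
force: [-0.8, -0.5, -4.4]
width: 0.0212
grasp_force: 80.6
```

Emit:
{"op": "apply_moves", "data": {
  "targets": "0 0 1.5 0 0 0 -1;0 0 1.5 0 0 0 -1;0 0 1.5 0 0 0 -1;0 0 0 0 0 0 -1"
}}

```text
time_s: 8.23
ee_pos: [0.5401, 0.0485, 0.1564]
tool_rot: [0.985, 0.171, -0.0, 0.0]
force: [-0.2, -1.1, -4.4]
width: 0.0214
grasp_force: 80.6
```

Emit:
{"op": "apply_moves", "data": {
  "targets": "0 0 2 0 0 0 -1;0 0 2 0 0 0 -1;0 0 2 0 0 0 -1;0 0 2 0 0 0 -1;0 0 0 0 0 0 -1;0 0 0 0 0 0 -1"
}}

```text
time_s: 8.73
ee_pos: [0.5403, 0.0485, 0.1486]
tool_rot: [0.985, 0.171, -0.0, 0.0]
force: [-0.9, -0.5, -2.2]
width: 0.0209
grasp_force: 80.6
```

Emit:
{"op": "apply_moves", "data": {
  "targets": "-1.75 2.4 0 0 0 0 -1;-1.75 2.4 0 0 0 0 -1;-1.75 2.4 0 0 0 0 -1;-1.75 2.4 0 0 0 0 -1;0 0 0 0 0 0 -1;0 0 0 0 0 0 -1"
}}

```text
time_s: 9.23
ee_pos: [0.5376, 0.0379, 0.149]
tool_rot: [0.985, 0.171, 0.001, -0.001]
force: [0.5, 4.5, -4.5]
width: 0.0212
grasp_force: 80.5
```

Emit:
{"op": "apply_moves", "data": {
  "targets": "0 0 3 0 0 0 -1;0 0 3 0 0 0 -1;0 0 3 0 0 0 -1;0 0 3 0 0 0 -1;0 0 0 0 0 0 -1;0 0 0 0 0 0 -1"
}}

```text
time_s: 9.73
ee_pos: [0.5375, 0.0379, 0.137]
tool_rot: [0.985, 0.171, 0.001, -0.0]
force: [0.3, 5.1, -5.5]
width: 0.0211
grasp_force: 80.9
```

Emit:
{"op": "apply_moves", "data": {
  "targets": "0 0 3 0 0 0 -1;0 0 3 0 0 0 -1;0 0 3 0 0 0 -1;0 0 2 0 0 0 -1;0 0 0 0 0 0 -1"
}}

```text
time_s: 10.15
ee_pos: [0.5376, 0.0378, 0.1263]
tool_rot: [0.985, 0.171, 0.001, -0.0]
force: [-0.2, 5.6, -3.4]
width: 0.0209
grasp_force: 81.0
```

```bash
python3 g.py .5365 .0375 .101 19.7
```

```text
ee [0.5376 0.0378 0.1263] yaw 19.7 tilt 0.1 tilt axis(tool) [-0.0002 -0.0018  0.    ] shift now-axes [-1.2 -0.1 25.3] after-turn axes [-1.2 -0.1 25.3] turn z -0.0 F [-0.2  5.6 -3.4] M [ 1.78  0.01 -0.  ] w 0.0209 t 10.15 q6 1.54
```

Emit:
{"op": "apply_moves", "data": {
  "targets": "0 0 3 0 0 0 -1;0 0 3 0 0 0 -1;0 0 3 0 0 0 -1;0 0 2 0 0 0 -1;0 0 0 0 0 0 -1"
}}

```text
time_s: 10.62
ee_pos: [0.5372, 0.0377, 0.115]
tool_rot: [0.985, 0.171, 0.0, -0.0]
force: [-0.3, 4.3, -3.1]
width: 0.0215
grasp_force: 81.0
```

```bash
python3 g.py .5365 .0375 .101 19.7
```

```text
ee [0.5372 0.0377 0.115 ] yaw 19.69 tilt 0.04 tilt axis(tool) [-0.0003 -0.0006  0.    ] shift now-axes [-0.7  0.  14. ] after-turn axes [-0.7  0.  14. ] turn z -0.0 F [-0.3  4.3 -3.1] M [ 1.78  0.22 -0.01] w 0.0215 t 10.6167 q6 1.54
```

Lateral load stays at bar friction only. Continuing home, 2 mm at a time.

Emit:
{"op": "apply_moves", "data": {
  "targets": "0 0 2 0 0 0 -1;0 0 2 0 0 0 -1;0 0 2 0 0 0 -1;0 0 2 0 0 0 -1;0 0 0 0 0 0 -1"
}}

```text
time_s: 11.08
ee_pos: [0.537, 0.0376, 0.107]
tool_rot: [0.985, 0.171, 0.0, -0.0]
force: [-0.5, 4.0, -4.5]
width: 0.0213
grasp_force: 81.0
```

```bash
python3 g.py .5365 .0375 .101 19.7
```

```text
ee [0.537  0.0376 0.107 ] yaw 19.69 tilt 0.02 tilt axis(tool) [-0.0003 -0.0001  0.    ] shift now-axes [-0.5 -0.   6. ] after-turn axes [-0.5 -0.   6. ] turn z -0.0 F [-0.5  4.  -4.5] M [ 1.71  0.26 -0.02] w 0.0213 t 11.0833 q6 1.54
```

Emit:
{"op": "apply_moves", "data": {
  "targets": "0 0 1.5 0 0 0 -1;0 0 1.5 0 0 0 -1;0 0 0 0 0 0 -1;0 0 0 0 0 0 -1"
}}

```text
time_s: 11.47
ee_pos: [0.537, 0.0376, 0.1043]
tool_rot: [0.985, 0.171, 0.0, -0.0]
force: [-2.4, 4.8, -1.9]
width: 0.0211
grasp_force: 81.4
```

Emit:
{"op": "apply_moves", "data": {
  "targets": "0 0 1 0 0 0 -1;0 0 1 0 0 0 -1;0 0 0 0 0 0 -1;0 0 0 0 0 0 -1"
}}

```text
time_s: 11.8
ee_pos: [0.5371, 0.0375, 0.1039]
tool_rot: [0.985, 0.171, 0.0, 0.0]
force: [-5.6, 5.9, 6.8]
width: 0.0211
grasp_force: 82.4
```

The cone rim pushes towards -x, so I'll shift about 1 mm that way and continue.

Emit:
{"op": "apply_moves", "data": {
  "targets": "-0.7 -0.3 0 0 0 0 -1;0 0 0 0 0 0 -1;0 0 0 0 0 0 -1"
}}

```text
time_s: 12.05
ee_pos: [0.537, 0.0374, 0.1039]
tool_rot: [0.985, 0.171, 0.001, 0.0]
force: [-2.4, 4.7, 6.1]
width: 0.0209
grasp_force: 81.9
```

```bash
python3 g.py .5365 .0375 .101 19.7
```

```text
ee [0.537  0.0374 0.1039] yaw 19.73 tilt 0.13 tilt axis(tool) [ 0.0008 -0.0021  0.    ] shift now-axes [-0.5 -0.2  2.9] after-turn axes [-0.5 -0.2  2.9] turn z 0.001 F [-2.4  4.7  6.1] M [ 1.57  1.01 -0.03] w 0.0209 t 12.05 q6 1.54
```

Emit:
{"op": "apply_moves", "data": {
  "targets": "-0.7 -0.2 0 0 0 0 -1;0 0 0 0 0 0 -1;0 0 1 0 0 0 -1;0 0 0 0 0 0 -1;0 0 0 0 0 0 -1"
}}

```text
time_s: 12.52
ee_pos: [0.5363, 0.037, 0.1015]
tool_rot: [0.985, 0.171, 0.001, 0.0]
force: [0.2, 2.3, 0.5]
width: 0.0212
grasp_force: 81.3
```

```bash
python3 g.py .5365 .0375 .101 19.7
```

```text
ee [0.5363 0.037  0.1015] yaw 19.69 tilt 0.11 tilt axis(tool) [ 0.0008 -0.0018  0.    ] shift now-axes [ 0.4 -0.4  0.5] after-turn axes [ 0.4 -0.4  0.5] turn z -0.0 F [0.2 2.3 0.5] M [ 0.6  -0.27  0.05] w 0.0212 t 12.5167 q6 1.54
```

Emit:
{"op": "apply_moves", "data": {
  "targets": "0 0 1 0 0 0 -1;0 0 1 0 0 0 -1;0 0 0 0 0 0 -1;0 0 0 0 0 0 -1"
}}

```text
time_s: 12.9
ee_pos: [0.5363, 0.037, 0.101]
tool_rot: [0.985, 0.171, 0.001, 0.0]
force: [-4.0, 2.2, 11.9]
width: 0.0213
grasp_force: 83.2
```

```bash
python3 g.py .5365 .0375 .101 19.7
```

```text
ee [0.5363 0.037  0.101 ] yaw 19.72 tilt 0.12 tilt axis(tool) [ 0.0013 -0.0016  0.    ] shift now-axes [ 0.3 -0.4  0. ] after-turn axes [ 0.3 -0.4  0. ] turn z 0.0 F [-4.   2.2 11.9] M [ 0.77  1.06 -0.02] w 0.0213 t 12.9 q6 1.54
```

Emit:
{"op": "apply_moves", "data": {
  "targets": "-0.4 0 1 0 0 0 -1;0 0 1 0 0 0 -1;0 0 0 0 0 0 -1;0 0 0 0 0 0 -1"
}}

```text
time_s: 13.28
ee_pos: [0.5363, 0.037, 0.101]
tool_rot: [0.985, 0.172, 0.002, 0.001]
force: [-7.4, 3.2, 22.9]
width: 0.0214
grasp_force: 84.5
```

```bash
python3 g.py .5365 .0375 .101 19.7
```

```text
ee [0.5363 0.037  0.101 ] yaw 19.76 tilt 0.19 tilt axis(tool) [ 0.0018 -0.0029  0.    ] shift now-axes [ 0.3 -0.4 -0. ] after-turn axes [ 0.3 -0.4 -0. ] turn z 0.001 F [-7.4  3.2 22.9] M [ 0.99  2.22 -0.05] w 0.0214 t 13.2833 q6 1.54
```

Hard stop at exactly the predicted height (holder height + 5 mm). I'll relax, release, back off and check with the wrist camera.

Emit:
{"op": "apply_moves", "data": {
  "targets": "0.3 0 -3 0 0 0 -1;0 0 0 0 0 0 -1;0 0 0 0 0 0 1;0 0 0 0 0 0 1;0 0 0 0 0 0 1;0 0 0 0 0 0 1;0 0 0 0 0 0 1;0 0 0 0 0 0 1;0 0 -33 0 0 0 1;0 0 -33 0 0 0 1;0 0 -33 0 0 0 1;0 0 0 0 0 0 1;0 0 0 0 0 0 1"
}}

```text
time_s: 14.42
ee_pos: [0.5365, 0.0375, 0.201]
tool_rot: [0.985, 0.171, 0.003, -0.0]
force: [0.1, -1.0, -0.7]
width: 0.0856
grasp_force: 0.0
```

```bash
cat > k.py <<'E'
from h import *
s=monitor.read_state();d=cams.get_image("wrist");T=wristT(d,s);print(s["ee_pos"].round(4),s["width"],s["time_s"])
np.savez("w3.npz",image=d["image"],z=d["range_z"],T=T,mtx=d["mtx"])
p,u,v=pts(d,None,T)
print("plate",np.median(p[abs(p[:,2]-.0895)<.003][:,2]))
for n,lo,hi,c,r in(("head",.137,.147,(.5373,.0375),.025),("flange",.0935,.1,(.5373,.0375),.035)):
    q=p[(p[:,2]>lo)&(p[:,2]<hi)&(np.hypot(p[:,0]-c[0],p[:,1]-c[1])<r)]
    if len(q)>5:
        k=(q[:,:2]*1000).astype(np.float32);print(n,len(q),q.mean(0).round(4),np.median(q[:,2]),cv2.minAreaRect(k),cv2.minEnclosingCircle(k))
cv2.imwrite("pics/w3.png",cv2.resize(d["image"],(800,600)))
H=np.zeros(d["range_z"].shape);H[v,u]=p[:,2]
X=np.zeros(H.shape+(2,));X[v,u]=p[:,:2]
K=d["mtx"]
m=((H<.0845)&(H>0)&(np.hypot(X[...,0]-.561,X[...,1]-.134)<.02)).astype(np.uint8)
cs=max(cv2.findContours(m,0,1)[0],key=cv2.contourArea)[:,0,:].astype(float)
r=np.c_[(cs[:,0]-K[0,2])/K[0,0],(cs[:,1]-K[1,2])/K[1,1],np.ones(len(cs))]@T[:3,:3].T
q=T[:3,3]+r*((.09-T[2,3])/r[:,2])[:,None];print("narrow",cv2.fitEllipse((q[:,:2]*1000).astype(np.float32)))
E
python3 k.py
```

```text
[0.5365 0.0375 0.201 ] 0.08562988392445196 14.4167
plate 0.08977530792717225
head 817 [0.5373 0.039  0.1415] 0.1416004196154947 ((536.677001953125, 38.6889762878418), (22.394166946411133, 21.513858795166016), 19.1307315826416) ((536.8056640625, 38.92799758911133), 14.399084091186523)
flange 1423 [0.5427 0.0413 0.0958] 0.09577216358458532 ((538.9659423828125, 39.65196228027344), (46.69892883300781, 51.02782440185547), 19.713895797729492) ((536.7488403320312, 38.92040252685547), 25.8214111328125)
narrow ((560.6185302734375, 133.59266662597656), (13.71287727355957, 14.897769927978516), 119.38589477539062)
```

View pics/w3.png

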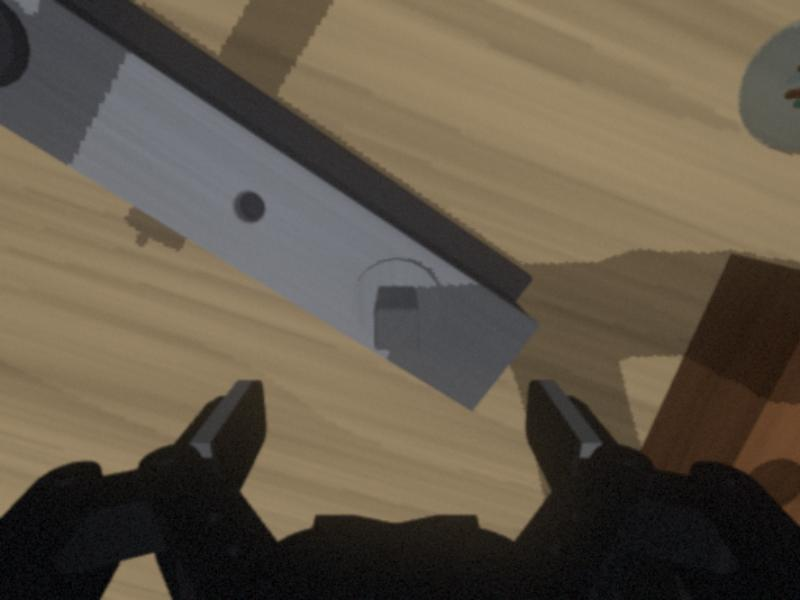

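The drift's shoulder is flush on the plate, measured at 95.8 mm against 96 expected, with the narrow hole at (250,207). Next is the bolt.

Emit:
{"op": "apply_moves", "data": {
  "targets": "0 0 0 0 0 -0.073 1;0 0 0 0 0 -0.073 1;-10.2 34.3 0 0 0 0 1;-10.2 34.3 0 0 0 0 1;-10.2 34.3 0 0 0 0 1;-10.2 34.3 0 0 0 0 1;-10.2 34.3 0 0 0 0 1;-10.2 34.3 0 0 0 0 1;-10.2 34.3 0 0 0 0 1;-10.2 34.3 0 0 0 0 1;0 0 0 0 0 0 1;0 0 0 0 0 0 1"
}}

```text
time_s: 15.47
ee_pos: [0.5912, -0.245, 0.196]
tool_rot: [0.971, 0.24, -0.002, -0.001]
force: [0.2, 0.3, -0.1]
width: 0.0854
grasp_force: 0.0
```

```bash
python3 e.py; python3 g.py .5936 -.2428 .12 28.1
```

```text
[ 0.5912 -0.245   0.196 ] [-1.410e-01  4.370e-01 -0.000e+00 -1.000e-03 -1.138e+00  2.197e+00]
holder ((592.6454467773438, -144.78228759765625), (306.62933349609375, 265.1504821777344), 6.149685382843018) 0.08479067926289904
bolt head 1137 [ 0.5943 -0.2422  0.1146] ((593.7727661132812, -242.2918243408203), (34.60326385498047, 29.641510009765625), 28.237913131713867) ((593.8773193359375, -242.48744201660156), 17.303977966308594)
bolt flange 1083 [ 0.6004 -0.239   0.0889] ((594.29443359375, -242.29220581054688), (50.3093147277832, 50.43790054321289), 26.487621307373047) ((593.8423461914062, -242.6087188720703), 25.779584884643555)
ee [ 0.5913 -0.2437  0.1965] yaw 27.93 tilt 0.23 tilt axis(tool) [-0.0028  0.0029  0.    ] shift now-axes [ 2.7  0.5 76.5] after-turn axes [ 2.5  0.3 76.5] turn z -0.003 F [-1.2 -0.2  0.3] M [0.06 0.05 0.05] w 0.0853 t 15.5167 q6 2.2
```

Emit:
{"op": "apply_moves", "data": {
  "targets": "2.8 0.1 30 0 0 0 1;0 0 30 0 0 0 1;0 0 25 0 0 0 1;0 0 12 0 0 0 1;0 0 5 0 0 0 1;0 0 0 0 0 0 1;0 0 0 0 0 0 1"
}}

```text
time_s: 16.15
ee_pos: [0.5959, -0.2419, 0.0982]
tool_rot: [0.97, 0.243, 0.001, 0.001]
force: [0.3, 0.3, 0.8]
width: 0.0853
grasp_force: 0.0
```

```bash
python3 g.py .5938 -.2424 .092 28.1
```

```text
ee [ 0.5959 -0.2419  0.0982] yaw 28.1 tilt 0.13 tilt axis(tool) [ 0.0018 -0.0014  0.    ] shift now-axes [-2.1 -0.6  6.2] after-turn axes [-2.1 -0.6  6.2] turn z 0.0 F [0.3 0.3 0.8] M [-0.03  0.   -0.02] w 0.0853 t 16.15 q6 2.2
```

Emit:
{"op": "apply_moves", "data": {
  "targets": "-1.9 -0.5 5.5 0 0 0 1;0 0 0 0 0 0 1;0 0 0 0 0 0 1;0 0 0 0 0 0 1"
}}

```text
time_s: 16.53
ee_pos: [0.593, -0.2428, 0.0917]
tool_rot: [0.97, 0.242, 0.0, 0.0]
force: [0.2, 0.2, 0.1]
width: 0.0855
grasp_force: 0.0
```

```bash
python3 g.py .5938 -.2424 .092 28.1
```

```text
ee [ 0.593  -0.2428  0.0917] yaw 28.02 tilt 0.04 tilt axis(tool) [ 0.0005 -0.0005  0.    ] shift now-axes [ 0.9 -0.  -0.3] after-turn axes [ 0.9 -0.  -0.3] turn z -0.001 F [0.2 0.2 0.1] M [-0.04 -0.02  0.02] w 0.0855 t 16.5333 q6 2.2
```

Emit:
{"op": "apply_moves", "data": {
  "targets": "0.7 0 0 0 0 0 -1;0 0 0 0 0 0 -1;0 0 0 0 0 0 -1;0 0 0 0 0 0 -1;0 0 0 0 0 0 -1;0 0 0 0 0 0 -1;0 0 0 0 0 0 -1"
}}

```text
time_s: 17.17
ee_pos: [0.5939, -0.2424, 0.0918]
tool_rot: [0.97, 0.242, 0.0, 0.0]
force: [1.0, 0.7, 1.7]
width: 0.0285
grasp_force: 80.4
```

```bash
python3 g.py .5938 -.2424 .092 28.1
```

```text
ee [ 0.5939 -0.2424  0.0918] yaw 28.04 tilt 0.05 tilt axis(tool) [ 0.0007 -0.0006  0.    ] shift now-axes [-0.1 -0.  -0.2] after-turn axes [-0.1 -0.  -0.2] turn z -0.001 F [1.  0.7 1.7] M [ 0.06 -0.03 -0.01] w 0.0285 t 17.1667 q6 2.2
```

Emit:
{"op": "apply_moves", "data": {
  "targets": "0 0 -20 0 0 0 -1;0 0 -34 0 0 0 -1;0 0 -34 0 0 0 -1;0 0 -35 0 0 0 -1;14.8 -34.8 0 0 0 0 -1;14.8 -34.8 0 0 0 0 -1;14.8 -34.8 0 0 0 0 -1;14.8 -34.8 0 0 0 0 -1;14.8 -34.8 0 0 0 0 -1;14.8 -34.8 0 0 0 0 -1;14.8 -34.8 0 0 0 0 -1;14.8 -34.8 0 0 0 0 -1;14.8 -34.8 0 0 0 0 -1;14.8 -34.8 0 0 0 0 -1;0 0 0 0 0 0 -1;0 0 0 0 0 0 -1;0 0 0 0 0 0 -1;0 0 0 0 0 0 -1"
}}

```text
time_s: 18.72
ee_pos: [0.5603, 0.1335, 0.2137]
tool_rot: [0.97, 0.242, -0.001, 0.0]
force: [0.1, -0.1, -2.3]
width: 0.0285
grasp_force: 80.0
```

```bash
python3 g.py .5607 .1345 .155 28.04; python3 - <<'E'
from h import *
T=None
d=cams.get_image("wrist");s=monitor.read_state();T=wristT(d,s);p,u,v=pts(d,None,T)
H=p[:,2];q=p[(H<.0845)&(H>.02)&(np.hypot(p[:,0]-.561,p[:,1]-.134)<.015)];print(len(q))
cv2.imwrite("pics/w4.png",cv2.resize(d["image"],(800,600)))
E
```

```text
ee [0.5603 0.1335 0.2137] yaw 27.96 tilt 0.08 tilt axis(tool) [-0.0002  0.0015  0.    ] shift now-axes [ 0.9 -0.7 58.7] after-turn axes [ 0.8 -0.7 58.7] turn z -0.001 F [ 0.1 -0.1 -2.3] M [-0.03 -0.01 -0.  ] w 0.0285 t 18.7167 q6 1.54
106
```

View pics/w4.png

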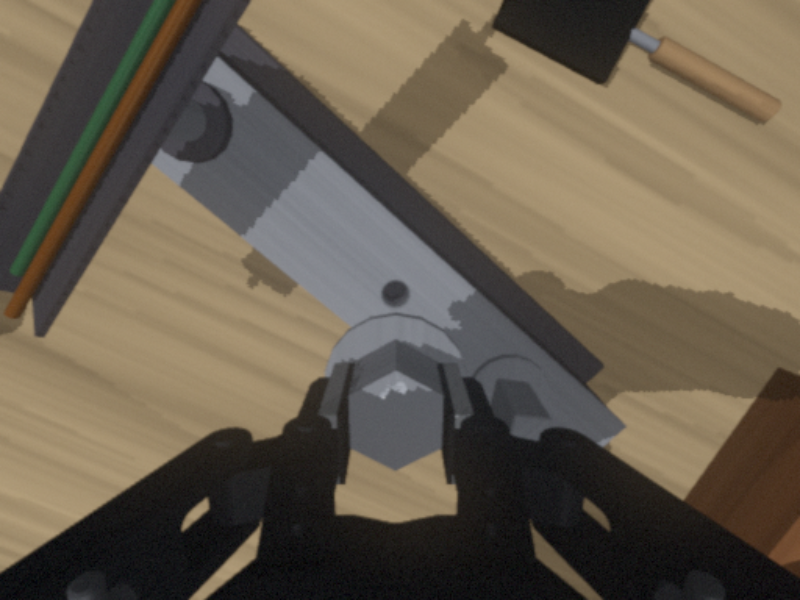

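```bash
python3 - <<'E'
from h import *
s=monitor.read_state();d=cams.get_image("wrist");T=wristT(d,s);K=d["mtx"];z=d["range_z"]
p,u,v=pts(d,None,T);H=np.zeros(z.shape);H[v,u]=p[:,2]
U,V=np.meshgrid(range(512),range(384))
m=((H<.085)&(np.hypot(U-253.4,V-187.5)<13)).astype(np.uint8)
cs=max(cv2.findContours(m,0,1)[0],key=cv2.contourArea)[:,0,:].astype(float)
g=cv2.cvtColor(d["image"],cv2.COLOR_BGR2GRAY);m2=((g<85)&(np.hypot(U-253.4,V-187.5)<11)).astype(np.uint8);c2=cv2.moments(m2)
for c in(cs,np.array([[c2["m10"]/c2["m00"],c2["m01"]/c2["m00"]]]),np.array([[253.4,187.5]])):
    r=np.c_[(c[:,0]-K[0,2])/K[0,0],(c[:,1]-K[1,2])/K[1,1],np.ones(len(c))]@T[:3,:3].T
    q=(T[:3,3]+r*((.09-T[2,3])/r[:,2])[:,None])[:,:2]*1000
    print(cv2.fitEllipse(q.astype(np.float32)) if len(q)>5 else q)
E
```

```text
((560.6469116210938, 135.34849548339844), (14.85867977142334, 15.558085441589355), 26.42995834350586)
[[560.3299496  134.96990384]]
[[560.69874725 134.02028404]]
```

The held bolt is upright and the narrow hole shows at (396,293). It measures (560.6,134.9), which agrees with the drift-based estimate.

Emit:
{"op": "apply_moves", "data": {
  "targets": "0.9 -1.1 20 0 0 0 -1;0 0 20 0 0 0 -1;0 0 14 0 0 0 -1;0 0 6 0 0 0 -1;0 0 0 0 0 0 -1;0 0 0 0 0 0 -1;0 0 0 0 0 0 -1"
}}

```text
time_s: 19.45
ee_pos: [0.5619, 0.1359, 0.1556]
tool_rot: [0.97, 0.242, 0.001, -0.0]
force: [1.0, -0.2, -1.8]
width: 0.0278
grasp_force: 80.0
```

```bash
python3 g.py .5606 .1349 .146 28.04
```

```text
ee [0.5619 0.1359 0.1556] yaw 28.02 tilt 0.14 tilt axis(tool) [ 0.0004 -0.0025  0.    ] shift now-axes [-1.6  0.2  9.6] after-turn axes [-1.6  0.2  9.6] turn z -0.0 F [ 1.  -0.2 -1.8] M [ 0.02 -0.03  0.04] w 0.0278 t 19.45 q6 1.54
```

Emit:
{"op": "apply_moves", "data": {
  "targets": "-1.4 0.2 4 0 0 0 -1;0 0 2 0 0 0 -1;0 0 0 0 0 0 -1;0 0 0 0 0 0 -1"
}}

```text
time_s: 19.83
ee_pos: [0.5597, 0.135, 0.1483]
tool_rot: [0.97, 0.242, -0.0, 0.0]
force: [-0.9, 0.3, -1.9]
width: 0.0284
grasp_force: 80.0
```

```bash
python3 g.py .5606 .1349 .146 28.04
```

```text
ee [0.5597 0.135  0.1483] yaw 28.03 tilt 0.01 tilt axis(tool) [0.     0.0002 0.    ] shift now-axes [0.8 0.5 2.3] after-turn axes [0.8 0.5 2.3] turn z -0.0 F [-0.9  0.3 -1.9] M [ 0.05 -0.04 -0.01] w 0.0284 t 19.8333 q6 1.54
```

Emit:
{"op": "apply_moves", "data": {
  "targets": "0.7 0.4 2 0 0 0 -1;0 0 2 0 0 0 -1;0 0 2 0 0 0 -1;0 0 0 0 0 0 -1;0 0 0 0 0 0 -1"
}}

```text
time_s: 20.3
ee_pos: [0.5605, 0.1349, 0.1421]
tool_rot: [0.97, 0.242, -0.0, 0.0]
force: [0.4, -0.1, -2.5]
width: 0.0283
grasp_force: 80.0
```

```bash
python3 g.py .5606 .1349 .146 28.04
```

```text
ee [0.5605 0.1349 0.1421] yaw 28.03 tilt 0.03 tilt axis(tool) [0.     0.0005 0.    ] shift now-axes [ 0.1  0.  -3.9] after-turn axes [ 0.1  0.  -3.9] turn z -0.0 F [ 0.4 -0.1 -2.5] M [-0.06 -0.01  0.04] w 0.0283 t 20.3 q6 1.54
```

The shank is 4–5 mm into the plate hole with no force. Going on to the bar.

Emit:
{"op": "apply_moves", "data": {
  "targets": "0 0 2 0 0 0 -1;0 0 2 0 0 0 -1;0 0 2 0 0 0 -1;0 0 2 0 0 0 -1;0 0 2 0 0 0 -1;0 0 0 0 0 0 -1;0 0 0 0 0 0 -1"
}}

```text
time_s: 20.93
ee_pos: [0.5606, 0.1349, 0.1321]
tool_rot: [0.97, 0.242, -0.0, 0.0]
force: [0.6, 0.4, -2.3]
width: 0.0283
grasp_force: 80.0
```

```bash
python3 g.py .5606 .1349 .097 28.04
```

```text
ee [0.5606 0.1349 0.1321] yaw 28.03 tilt 0.02 tilt axis(tool) [-0.      0.0003  0.    ] shift now-axes [ 0.   0.1 35.1] after-turn axes [ 0.   0.1 35.1] turn z -0.0 F [ 0.6  0.4 -2.3] M [-0.08  0.03  0.  ] w 0.0283 t 20.9333 q6 1.54
```

Through into the bar. Continuing down.

Emit:
{"op": "apply_moves", "data": {
  "targets": "0 0 3 0 0 0 -1;0 0 3 0 0 0 -1;0 0 3 0 0 0 -1;0 0 3 0 0 0 -1;0 0 0 0 0 0 -1"
}}

```text
time_s: 21.4
ee_pos: [0.5602, 0.1348, 0.1194]
tool_rot: [0.97, 0.242, -0.001, 0.0]
force: [0.6, -0.6, -2.8]
width: 0.0282
grasp_force: 80.0
```

Emit:
{"op": "apply_moves", "data": {
  "targets": "0 0 4 0 0 0 -1;0 0 4 0 0 0 -1;0 0 4 0 0 0 -1;0 0 4 0 0 0 -1;0 0 3 0 0 0 -1;0 0 0 0 0 0 -1"
}}

```text
time_s: 21.9
ee_pos: [0.5602, 0.1349, 0.1003]
tool_rot: [0.97, 0.242, -0.001, 0.0]
force: [-0.4, 0.5, -2.4]
width: 0.0283
grasp_force: 80.0
```

Emit:
{"op": "apply_moves", "data": {
  "targets": "0 0 1.5 0 0 0 -1;0 0 1.5 0 0 0 -1;0 0 1.5 0 0 0 -1;0 0 1.5 0 0 0 -1;0 0 0 0 0 0 -1;0 0 0 0 0 0 -1"
}}

```text
time_s: 22.4
ee_pos: [0.5607, 0.135, 0.0967]
tool_rot: [0.97, 0.242, 0.0, 0.0]
force: [-1.7, -1.1, 5.1]
width: 0.0288
grasp_force: 80.9
```

Emit:
{"op": "apply_moves", "data": {
  "targets": "0 0 -2 0 0 0 -1;0 0 0 0 0 0 1;0 0 0 0 0 0 1;0 0 0 0 0 0 1;0 0 0 0 0 0 1;0 0 0 0 0 0 1;0 0 0 0 0 0 1;0 0 -33 0 0 0 1;0 0 -36 0 0 0 1;0 0 -36 0 0 0 1;0 0 0 0 0 0.073 1;0 0 0 0 0 0.073 1;-18.6 27.9 0 0 0 0 1;-18.6 27.9 0 0 0 0 1;-18.6 27.9 0 0 0 0 1;0 0 0 0 0 0 1;0 0 0 0 0 0 1;0 0 0 0 0 0 1"
}}

```text
time_s: 23.9
ee_pos: [0.5365, 0.0374, 0.2025]
tool_rot: [0.985, 0.171, 0.0, -0.0]
force: [0.4, -0.7, 0.7]
width: 0.0853
grasp_force: 0.0
```

```bash
sed -i 's/^m=((H.*//;s/^cs=.*//;s/^r=np.c_.*//;s/^q=T.*//' k.py; cat >> k.py <<'E'
for lo,hi in((.0925,.0965),(.115,.124)):
    q=p[(p[:,2]>lo)&(p[:,2]<hi)&(np.hypot(p[:,0]-.5606,p[:,1]-.1349)<.032)];print("bolt",len(q),np.median(q[:,2]),cv2.minEnclosingCircle((q[:,:2]*1000).astype(np.float32)))
E
python3 k.py; python3 g.py .5364 .0373 .101 19.7
```

```text
[0.5365 0.0374 0.2025] 0.08528720765433953 23.9
plate 0.08976750472969355
head 791 [0.5377 0.039  0.1414] 0.14158116256462977 ((537.200439453125, 38.70209503173828), (21.175933837890625, 21.54677391052246), 19.137712478637695) ((536.8477783203125, 38.87880325317383), 14.35031509399414)
flange 1407 [0.5427 0.0413 0.0958] 0.09574697980563696 ((538.9598388671875, 40.01560974121094), (46.404052734375, 50.536903381347656), 21.336685180664062) ((536.773193359375, 38.7855110168457), 25.906862258911133)
bolt 1203 0.09382954879221456 ((560.21728515625, 135.80894470214844), 25.895620346069336)
bolt 1387 0.11973969453304811 ((560.0023803710938, 136.2698974609375), 17.404565811157227)
ee [0.5366 0.0378 0.2024] yaw 19.69 tilt 0.03 tilt axis(tool) [-0.     -0.0005  0.    ] shift now-axes [ -0.4   0.4 101.4] after-turn axes [ -0.3   0.4 101.4] turn z -0.0 F [ 0.7  0.7 -0.9] M [ 0.02 -0.01 -0.05] w 0.0851 t 23.95 q6 1.54
```

Bolt flange top measures 93.8 mm (94 expected), so it is fully home. Now to retrieve the drift.

Emit:
{"op": "apply_moves", "data": {
  "targets": "0 0.2 30 0 0 0 1;0 0 30 0 0 0 1;0 0 26 0 0 0 1;0 0 10 0 0 0 1;0 0 4.5 0 0 0 1;0 0 0 0 0 0 1;0 0 0 0 0 0 1;0 0 0 0 0 0 1;0 0 0 0 0 0 -1;0 0 0 0 0 0 -1;0 0 0 0 0 0 -1;0 0 0 0 0 0 -1;0 0 0 0 0 0 -1;0 0 0 0 0 0 -1;0 0 0 0 0 0 -1"
}}

```text
time_s: 25.25
ee_pos: [0.5364, 0.0371, 0.1022]
tool_rot: [0.985, 0.171, 0.0, 0.0]
force: [-1.4, -0.1, 2.1]
width: 0.0209
grasp_force: 78.7
```

```bash
python3 g.py .5364 .0373 .101 19.7
```

```text
ee [0.5364 0.0371 0.1022] yaw 19.67 tilt 0.02 tilt axis(tool) [ 0.0002 -0.0003  0.    ] shift now-axes [ 0.  -0.2  1.2] after-turn axes [ 0.  -0.2  1.2] turn z -0.0 F [-1.4 -0.1  2.1] M [-0.09  0.18 -0.03] w 0.0209 t 25.25 q6 1.54
```

Emit:
{"op": "apply_moves", "data": {
  "targets": "0 0 -4 0 0 0 -1;0 0 -5 0 0 0 -1;0 0 -8 0 0 0 -1;0 0 -14 0 0 0 -1;0 0 -25 0 0 0 -1;0 0 -32 0 0 0 -1;0 0 -32 0 0 0 -1;-16.8 32.5 0 0 0 0 -1;-16.8 32.5 0 0 0 0 -1;-16.8 32.5 0 0 0 0 -1;-16.8 32.5 0 0 0 0 -1;-16.8 32.5 0 0 0 0 -1;-16.8 32.5 0 0 0 0 -1;-16.8 32.5 0 0 0 0 -1;-16.8 32.5 0 0 0 0 -1;0 0 0 0 0 0 -1;0 0 0 0 0 0 -1;0 0 0 0 0 0 -1"
}}

```text
time_s: 26.8
ee_pos: [0.4963, -0.2528, 0.2215]
tool_rot: [0.985, 0.17, -0.001, -0.001]
force: [0.7, 0.1, -3.5]
width: 0.0213
grasp_force: 79.8
```

```bash
python3 g.py .4977 -.2530 .176 19.7
```

```text
ee [ 0.4963 -0.2528  0.2215] yaw 19.6 tilt 0.11 tilt axis(tool) [-0.0015  0.0013  0.    ] shift now-axes [ 1.3  0.7 45.5] after-turn axes [ 1.3  0.6 45.5] turn z -0.002 F [ 0.7  0.1 -3.5] M [ 0.08 -0.01 -0.03] w 0.0213 t 26.8 q6 2.09
```

Emit:
{"op": "apply_moves", "data": {
  "targets": "0.8 0.3 20 0 0 0 -1;0 0 25 0 0 0 -1;0 0 25 0 0 0 -1;0 0 20 0 0 0 -1;0 0 12 0 0 0 -1;0 0 6 0 0 0 -1;0 0 0 0 0 0 -1;0 0 0 0 0 0 -1;0 0 0 0 0 0 -1"
}}

```text
time_s: 27.6
ee_pos: [0.4992, -0.2527, 0.1152]
tool_rot: [0.985, 0.171, 0.001, 0.001]
force: [0.6, 0.2, -2.8]
width: 0.021
grasp_force: 79.9
```

```bash
python3 g.py .4977 -.2530 .0972 19.7
```

```text
ee [ 0.4992 -0.2527  0.1152] yaw 19.73 tilt 0.15 tilt axis(tool) [ 0.0016 -0.002   0.    ] shift now-axes [-1.5 -0.3 18. ] after-turn axes [-1.5 -0.2 18. ] turn z 0.001 F [ 0.6  0.2 -2.8] M [-0.03  0.03 -0.03] w 0.021 t 27.6 q6 2.09
```

Emit:
{"op": "apply_moves", "data": {
  "targets": "-1 -0.2 4 0 0 0 -1;0 0 3 0 0 0 -1;0 0 0 0 0 0 -1;0 0 0 0 0 0 -1;0 0 2 0 0 0 -1;0 0 2 0 0 0 -1;0 0 0 0 0 0 -1"
}}

```text
time_s: 28.23
ee_pos: [0.4968, -0.253, 0.1023]
tool_rot: [0.985, 0.171, -0.0, -0.0]
force: [-0.3, 0.3, -4.4]
width: 0.0212
grasp_force: 79.9
```

```bash
python3 g.py .4977 -.2530 .0972 19.7
```

```text
ee [ 0.4968 -0.253   0.1023] yaw 19.66 tilt 0.05 tilt axis(tool) [-0.0006  0.0007  0.    ] shift now-axes [0.9 0.3 5.1] after-turn axes [0.9 0.3 5.1] turn z -0.001 F [-0.3  0.3 -4.4] M [-0.    0.07  0.01] w 0.0212 t 28.2333 q6 2.09
```

Emit:
{"op": "apply_moves", "data": {
  "targets": "0.7 0.2 0 0 0 0 -1;0 0 0 0 0 0 -1;0 0 2 0 0 0 -1;0 0 2 0 0 0 -1;0 0 1 0 0 0 -1;0 0 1 0 0 0 -1;0 0 0 0 0 0 -1;0 0 0 0 0 0 -1"
}}

```text
time_s: 28.95
ee_pos: [0.4977, -0.253, 0.0972]
tool_rot: [0.985, 0.171, 0.0, 0.0]
force: [-1.7, 1.6, 0.2]
width: 0.0211
grasp_force: 80.4
```

```bash
python3 g.py .4977 -.2530 .0972 19.7
```

```text
ee [ 0.4977 -0.253   0.0972] yaw 19.67 tilt 0.01 tilt axis(tool) [0.0001 0.     0.    ] shift now-axes [-0. -0.  0.] after-turn axes [-0. -0.  0.] turn z -0.001 F [-1.7  1.6  0.2] M [0.27 0.48 0.01] w 0.0211 t 28.95 q6 2.09
```

Home at exactly the predicted height. Relax, release, lift and verify.

Emit:
{"op": "apply_moves", "data": {
  "targets": "0 0 -0.5 0 0 0 -1;0 0 0 0 0 0 1;0 0 0 0 0 0 1;0 0 0 0 0 0 1;0 0 0 0 0 0 1;0 0 0 0 0 0 1;0 0 0 0 0 0 1;0 0 -33 0 0 0 1;0 0 -36 0 0 0 1;0 0 -36 0 0 0 1;0 0 0 0 0 0 1;0 0 0 0 0 0 1;0 0 0 0 0 0 1"
}}

```text
time_s: 30.08
ee_pos: [0.4973, -0.2527, 0.202]
tool_rot: [0.985, 0.171, -0.0, -0.0]
force: [-0.1, -0.5, 0.2]
width: 0.0855
grasp_force: 0.0
```

```bash
python3 e.py; python3 - <<'E'
from h import *
d=cams.get_image("top");p,u,v=pts(d)
q=p[(np.hypot(p[:,0]-.5606,p[:,1]-.1349)<.012)];print("bolt head z",np.percentile(q[:,2],[10,50,90]))
cv2.imwrite("pics/end.png",d["image"])
E
```

```text
[ 0.4973 -0.2527  0.202 ] [-1.800e-01  2.950e-01 -2.030e-01 -1.000e-03 -1.073e+00  2.094e+00]
holder ((535.9435424804688, -149.6413116455078), (191.0840606689453, 267.4892272949219), 5.711995601654053) 0.08477135771379474
drift head 768 [ 0.4992 -0.2509  0.1365] ((498.6573486328125, -251.03634643554688), (21.377199172973633, 21.994009017944336), 19.985076904296875) ((498.3385009765625, -251.261474609375), 14.415143013000488)
drift flange 1362 [ 0.5045 -0.249   0.0908] ((500.5494384765625, -250.36001586914062), (45.96207809448242, 50.40352249145508), 19.506208419799805) ((498.1837463378906, -250.97897338867188), 25.898818969726562)
bolt head z [0.11876718 0.1205354  0.12232488]
```

View pics/end.png

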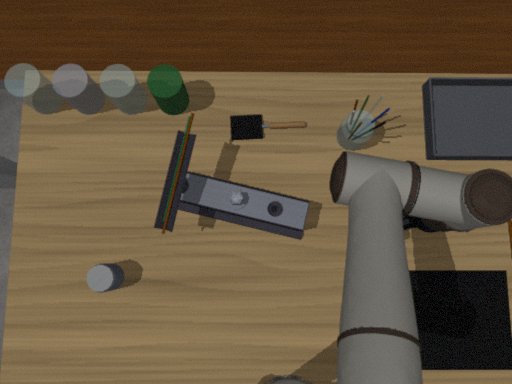

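The end view shows the bolt seated at (237,198), the wide hole empty at (275,209), and the bystanders where they were. The drift is home in the holder: head top measures 136.5 mm, shoulder top 90.8 mm.

```bash
python3 -c "
from plant import env
print(env.hand_in())"
```

```text
the job is handed in; nothing more can be done
None
```

The job is done and handed in at about 30 s: the drift drew the nut bar into line, the bolt is fully home in the narrow hole, the drift stands fully home in the holder hole it came from, and the bystanders are where they were.

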